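Clip down the lid of the tall model box

TASK

The taller of the two white lidded boxes on the worktop is ready for storage: fold each of its three clip flaps that stick out from the lid rim down until it lies flat against the side of the box. Leave the low, flat box beside it untouched; its clips stay as they are.

Things in the scene. Friction and masses are not known exactly. Their poses are not given: they have to be found in the camera images.
- tall_box: white plastic box with its lid on, fixed to the worktop, 108 x 140 x 92 mm (own x, y, z). Origin: centre of its underside, on the worktop; z up, x roughly away from the robot, y roughly to its left. The lid rim spans z 78 to 92 mm; the wall below it is 4 mm or more further in. A clip flap hinges at the middle of each lid side; the one at the back (+x) is already down and fixed.
- clip_front (a joint): grey clip flap on the front (-x, facing the robot) side of the tall box, plate 50 mm wide, 40 mm hinge to free edge, 4 mm thick; hinge line level along that side, its centre at (-58, 0, 84) mm in the box frame. Value: hinge angle (rad): 0 = folded fully down, flat along the box side; 1.57 = straight out, level; more = tilted up. Stiff friction hinge (about 0.04 N m): it stays where left.
- clip_left (a joint): grey clip flap on the left (+y) side of the tall box, plate 50 mm wide, 40 mm hinge to free edge, 4 mm thick; hinge line level along that side, its centre at (0, 74, 84) mm in the box frame. Value: hinge angle (rad): 0 = folded fully down, flat along the box side; 1.57 = straight out, level; more = tilted up. Stiff friction hinge (about 0.04 N m): it stays where left.
- clip_right (a joint): grey clip flap on the right (-y) side of the tall box, plate 50 mm wide, 40 mm hinge to free edge, 4 mm thick; hinge line level along that side, its centre at (0, -74, 84) mm in the box frame. Value: hinge angle (rad): 0 = folded fully down, flat along the box side; 1.57 = straight out, level; more = tilted up. Stiff friction hinge (about 0.04 N m): it stays where left.
- low_box: low white lidded box to be left alone, fixed to the worktop: 100 x 110 x 48 mm (its own x, y, z), origin at the centre of its underside, z up; two smaller grey clip flaps (36 mm wide, 26 mm long) stick out from its +y and -y sides, hinged 40 mm above the worktop, reaching 85 mm from its centre.

How it is judged:
By the outcome, as a careful person would: the job done as asked, in the order asked, and still so for the second after the job is handed in, with the robot touching nothing.
It also fails if it takes over 48 s, if anything falls off the work surface, if the arm or the gripper's body presses on something with over 40 N, if the wrist force passes 120 N, or if a joint passes its speed limit or range.

ROBOT

A 6-joint arm with a two-finger parallel gripper is mounted at the origin on a cart in front of the work surface, level with it; the furniture and walls round the work are solid. World frame = base frame: x ahead of the robot, y to its left, z up, the work surface at z = 0. Lengths are in mm, angles in degrees, forces in N, time in s.
With the tool pointing down it reaches from about 300 to 850 mm from the base axis. Payload 4.2 kg.
Tool frame: the origin (TCP) lies at the very end of the fingers, on their centre line; the grasp point (between the pads) lies 19 mm behind it (env.grip_point_offset is the distance from the TCP to the grasp point, in mm); z points along the fingers, y is the line along which they close (so a half turn about z gives the same grasp; the last joint's range is limited). The gripper opens to 91 mm and grips with 3 to 60 N. Pads are 32 mm wide; open, the fingers measure 118 mm over their backs; the gripper's body (76 mm by 178 mm) begins 60 mm behind the grasp point.
Start: joints at [-75.63, 18.312, 89.639, -0, 72.044, -1.146], TCP at [153.816, -554.061, 213.976] pointing down, gripper open.
Joint ranges: [-177.97, 177.97], [-48.28, 115.42], [12.27, 149.76], [-77.06, 257.06], [2.81, 150.46], [-146.56, 146.56]. Speed limits (degrees/s): [147.25, 147.25, 180, 180, 180, 180].

INTERFACE

Orientations are given as [roll, pitch, yaw] about the fixed x, y, z axes, in that order (R = Rz(yaw) Ry(pitch) Rx(roll)).
In Python, from workcell import env gives the robot as it stands. The module is installed in compiled form; this text tells all that it offers.
- The arm moves only by the tool arm_command, never from a script. Its argument "rows" is a list of rows, each an object with "delta_pos": the shift along the tool's x, y, z in mm, a list of three; "roll": the turn about the tool's z in units of 5 degrees (1.0 is 5 degrees); "jaw": the opening in per cent of the stroke, from 0 (shut) to 100 (fully open). A call has 1 to 20 rows; each row is the pose to reach, as a shift and turn from the pose commanded when the call began, along the tool's axes at that moment; what a row does not reach only later rows make up. A row lasts 1/12 s, in which the tool goes at most 41.7 mm and 7.16 degrees, less where a joint would pass 70% of its speed; a pose out of reach is approached as far as the arm can. A call with a gripper value outside its range is refused whole. The fingers move at their own pace and stop on an object; "squeeze" is the grip in N (left out, the last holds). Time passes only in rows, so rows that repeat a pose let the fingers close. It gives the time, the measured TCP pose, the force, the opening and the grip force at its end, in the units of the state.
- env.state(): the state, without advancing time (a new reading comes with each control period).
- env.grab_frame(name): name is "scene" or "top" or "wrist"; returns a dict with "img" (480x640x3 uint8, blue, green, red), "z_map" (480x640 float32, mm along the optical axis (not along the pixel's ray), 0 where there is no reading), "fov_y" (degrees; the focal length in pixels is half the picture's height over the tangent of half this angle, whatever the lens; pixels are square), "cx", "cy" (the principal point, pixels), "R" (3x3) and "t" (3): a world point X has camera coordinates R X + t; the wrist camera has in their place "T_tool_cam" (4x4, takes a point from camera to tool coordinates, whose origin is the TCP and whose axes are the flange's). Camera axes: x right, y down, z forward; pixel columns grow to the right and rows downward; lengths in mm; the calibration is good to about 2 mm. A picture is of the moment at which its call begins: read the wrist's pose just before it.
- env.job_done(): hands the job in; it is judged then, once.
The state is a dict: "time_s": time; "qpos": joint angles; "qvel": joint speeds; "effort": joint torques, N m; "ee_pos": TCP position; "ee_rot": TCP orientation; "force": force on the tool from outside, world axes, zero at the start; "torque": the same for the moment, N m; "gripper_width": finger opening in mm; "gripper_force": force on a finger pad.
Only numpy, scipy, OpenCV 4.12 (cv2) and the standard library are available. Lean on these libraries where they do the work, as an engineer would, in place of code of your own. Each camera call takes 0.05 s, during which the arm holds its last target. There are 200 camera calls.

## Working session

There is one attempt and no reset: what is moved stays moved. The work goes in short steps, Python scripts to look and compute and a tool call to move; the robot and the scene stay as the last step left them, time stands still between calls to the robot, and variables do not carry over. Pictures are saved under pics/ and viewed, at most 10 in all, crops included, and the job is handed in when it is done.

Besides the shell and the picture viewer there is one more tool, called after "Emit:" as name(argument=value, ...), one argument or row to a line, values as JSON. arm_command: Moves the arm, as the interface text tells. Its arguments: {"type":"object","properties":{"rows":{"type":"array"},"squeeze":{"type":"number"}},"required":["rows"]}

```bash
mkdir -p pics; cat > h.py <<'E'
import numpy as np,cv2
from workcell import env
def cloud(f):
    z=f["z_map"];h,w=z.shape;fl=h/2/np.tan(np.radians(f["fov_y"]/2))
    v,u=np.mgrid[:h,:w]
    P=np.stack([(u-f["cx"])*z/fl,(v-f["cy"])*z/fl,z],-1)
    return (P-np.array(f["t"]))@np.array(f["R"])
E
python3 - <<'E'
from h import *
s=env.state();print(s)
for n in("scene","top"):
    f=env.grab_frame(n);cv2.imwrite(f"pics/{n}0.png",f["img"]);np.savez(f"{n}0.npz",**f);print(n,f["t"],f["R"],f["fov_y"],(f["z_map"]>0).mean())
E
```

```text
{'time_s': 0.0, 'qpos': array([-7.56312353e+01,  1.83516499e+01,  8.97070243e+01, -1.18561314e-03,
        7.20440477e+01, -1.14610923e+00]), 'qvel': array([-0.0450894 , -0.0085927 ,  0.06232509,  0.06225907, -0.09564303,
        0.06898042]), 'effort': array([-2.67892086e-03, -4.12458980e+01, -2.31973118e+01,  7.25192553e-02,
        4.57534462e-02, -1.36464464e-04]), 'ee_pos': array([ 153.67106494, -553.55262329,  213.1160112 ]), 'ee_rot': array([-1.79897276e+02, -9.27663298e-04,  1.55152396e+01]), 'force': array([-0.04307287,  0.27223326,  0.2399728 ]), 'torque': array([ 0.01242979, -0.0359764 ,  0.01384449]), 'gripper_force': 0.0, 'gripper_width': 91.44415746589003}
scene [-444.98851803  221.00655322  771.61364724] [[ 0.87814023 -0.4784021   0.00107902]
 [-0.3675423  -0.67608972 -0.63860422]
 [ 0.30623912  0.56038747 -0.76953459]] 53.41223647079984 0.99607421875
top [  1.05477133 495.70596074 873.41408294] [[ 0.00903702 -0.99968881 -0.023251  ]
 [-0.9960814  -0.0069538  -0.08816742]
 [ 0.0879783   0.02395666 -0.99583427]] 49.60302579088215 0.9961100260416667
```

View pics/scene0.png

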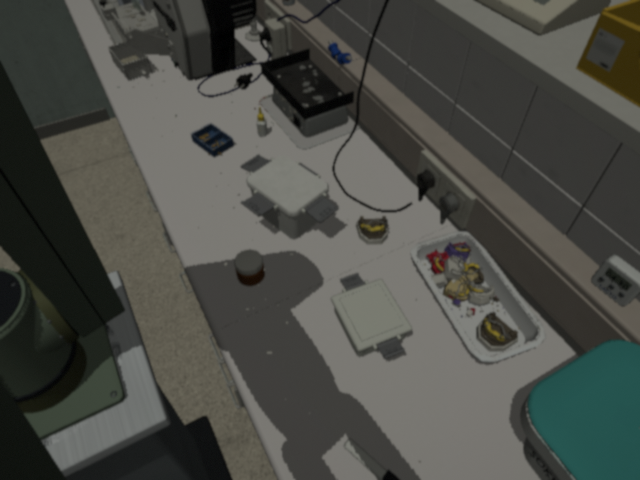

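View pics/top0.png

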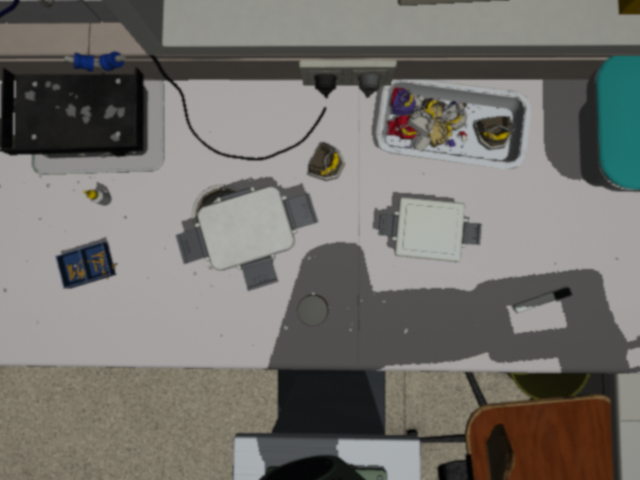

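The tall box's lid is centred at about (247,228) in the top view, with clips at (191,241), (260,272) and (300,207). The low box is at (430,230), there is a jar at (313,310), and a cable runs behind the tall box.

```bash
python3 - <<'E'
from h import *
f=dict(np.load("top0.npz"));P=cloud(f)
g=f["img"].astype(int);br=g.mean(-1)
roi=np.zeros(br.shape,bool);roi[170:300,165:330]=1
m=roi&(P[...,2]>84)&(P[...,2]<102)&(br>140)
m=cv2.morphologyEx(m.astype(np.uint8),cv2.MORPH_OPEN,np.ones((5,5)))
pts=P[m>0];print("lid z",np.percentile(pts[:,2],[5,50,95]),len(pts))
r=cv2.minAreaRect(pts[:,:2].astype(np.float32));print(r, cv2.boxPoints(r))
for n,(u,v) in dict(left=(191,241),front=(260,272),right=(300,207),jar=(313,310),table=(340,220),cup=(325,160)).items(): 
    w=P[v-2:v+3,u-2:u+3].reshape(-1,3);print(n,np.median(w,0))
# clip masks
m=(roi&(br<125)&(P[...,2]>60)).astype(np.uint8)
n,l,st,c=cv2.connectedComponentsWithStats(m)
for i in range(1,n):
    if st[i,4]>150:
        q=P[l==i];print(st[i],q.mean(0));rr=cv2.minAreaRect(q[:,:2].astype(np.float32));print(rr)
        for k in cv2.boxPoints(rr):
            d=np.linalg.norm(q[:,:2]-k,axis=1);print(k,q[d<10][:,2].mean() if (d<10).any() else None)
fs=dict(np.load("scene0.npz"));Q=cloud(fs)
for u,v in((247,165),(288,185),(320,208)):print(Q[v,u])
print("obstacles around: heights");
q=P.reshape(-1,3)
for X in range(320,700,30): print(X,[int(max([0,*q[(abs(q[:,0]-X)<15)&(abs(q[:,1]-Y)<15)][:,2]])) for Y in range(360,-200,-30)])
E
```

```text
lid z [89.72668664 92.04447498 94.36710591] 5215
((500.7362060546875, 130.3885498046875), (102.84974670410156, 136.10105895996094), 17.86013412475586) [[430.91888  179.38786 ]
 [472.66034   49.845787]
 [570.5535    81.38924 ]
 [528.8121   210.9313  ]]
left [479.61570795 218.4810802   82.17837429]
front [430.5512192 105.0154376  87.0584879]
right [535.67484634  42.78195836  83.4378303 ]
jar [369.31216786  21.58115325  48.26212963]
table [ 5.24962402e+02 -2.24191793e+01  1.94749262e-01]
cup [627.48879829   4.2065266   17.08513034]
[219 187  49  15 195] [553.74915547 141.00669458 100.66286682]
((507.35833740234375, 62.224693298339844), (231.6313934326172, 61.72757339477539), 55.93061447143555)
[416.91248  -16.422585] 913.5053170833656
[468.04514  -51.002155] None
[597.8042  140.87198] None
[546.6715  175.45154] 87.94030981928233
[282 193  36  38 892] [528.38977583  43.41052226  87.56187721]
((483.74005126953125, 28.724035263061523), (154.8367919921875, 45.88153076171875), 17.7716007232666)
[403.01395   26.940182] None
[417.01804  -16.751917] 913.5053170833656
[564.4662    30.507889] 82.
[... 1028 characters left out ...]
 913, 4, 5, 4, 4, 4]
440 [26, 3, 4, 4, 84, 87, 94, 96, 94, 92, 4, 4, 5, 4, 5, 4, 5, 4, 44]
470 [3, 3, 4, 3, 84, 90, 96, 96, 95, 96, 95, 4, 4, 4, 4, 5, 51, 52, 52]
500 [4, 5, 5, 4, 83, 94, 95, 95, 95, 95, 95, 86, 3, 6, 4, 45, 51, 54, 53]
530 [4, 3, 4, 5, 7, 94, 95, 95, 95, 95, 95, 87, 4, 4, 4, 44, 52, 53, 53]
560 [4, 3, 5, 5, 7, 5, 90, 94, 95, 96, 91, 86, 4, 5, 4, 4, 49, 51, 49]
590 [4, 3, 4, 4, 4, 6, 6, 5, 4, 4, 4, 25, 39, 14, 4, 4, 5, 4, 6]
620 [112, 111, 111, 4, 4, 5, 9, 564, 562, 492, 492, 493, 493, 492, 493, 492, 492, 492, 493]
650 [86, 86, 110, 5, 7, 9, 9, 11, 527, 492, 492, 492, 492, 493, 501, 500, 499, 496, 492]
680 [87, 86, 111, 4, 17, 23, 4, 4, 4, 4, 10, 19, 4, 4, 5, 40, 42, 45, 53]
```

Emit:
arm_command(
  rows=[
    {"delta_pos":[522,-462,45],"roll":-0.47,"jaw":0},
    {"delta_pos":[522,-462,45],"roll":-0.47,"jaw":0},
    {"delta_pos":[522,-462,45],"roll":-0.47,"jaw":0},
    {"delta_pos":[522,-462,45],"roll":-0.47,"jaw":0},
    {"delta_pos":[522,-462,45],"roll":-0.47,"jaw":0},
    {"delta_pos":[522,-462,45],"roll":-0.47,"jaw":0},
    {"delta_pos":[522,-462,45],"roll":-0.47,"jaw":0},
    {"delta_pos":[522,-462,45],"roll":-0.47,"jaw":0},
    {"delta_pos":[522,-462,45],"roll":-0.47,"jaw":0},
    {"delta_pos":[522,-462,45],"roll":-0.47,"jaw":0},
    {"delta_pos":[522,-462,45],"roll":-0.47,"jaw":0},
    {"delta_pos":[522,-462,45],"roll":-0.47,"jaw":0},
    {"delta_pos":[522,-462,45],"roll":-0.47,"jaw":0},
    {"delta_pos":[522,-462,45],"roll":-0.47,"jaw":0},
    {"delta_pos":[522,-462,45],"roll":-0.47,"jaw":0},
    {"delta_pos":[522,-462,45],"roll":-0.47,"jaw":0},
    {"delta_pos":[522,-462,45],"roll":-0.47,"jaw":0},
    {"delta_pos":[522,-462,45],"roll":-0.47,"jaw":0},
    {"delta_pos":[522,-462,45],"roll":-0.47,"jaw":0},
    {"delta_pos":[522,-462,45],"roll":-0.47,"jaw":0},
  ],
  squeeze=10,
)

```text
time_s: 1.77
ee_pos: [532.4, 30.4, 168.4]
ee_rot: [180.0, 0.1, 17.9]
force: [0.3, 0.3, 0.3]
gripper_width: 0.3
gripper_force: 0.0
```

```bash
cat >> h.py <<'E'
from scipy.spatial.transform import Rotation as Ro
C=np.array([500.7,130.4,0.]);B=Ro.from_euler('z',17.86,degrees=True)
def wrist():
    s=env.state();f=env.grab_frame("wrist");T=np.array(f["T_tool_cam"])
    f["R"]=np.eye(3);f["t"]=np.zeros(3);P=cloud(f)
    P=P@T[:3,:3].T+T[:3,3]
    return f,Ro.from_euler('xyz',s["ee_rot"],degrees=True).apply(P.reshape(-1,3)).reshape(P.shape)+s["ee_pos"],P
def tobox(P): return B.inv().apply((P-C).reshape(-1,3)).reshape(P.shape)
E
python3 - <<'E'
from h import *
f,P,Pt=wrist();cv2.imwrite("pics/w1.png",f["img"]);print(np.array(f["T_tool_cam"]).round(2))
b=tobox(P);print("tcp box",tobox(env.state()["ee_pos"]))
ok=f["z_map"]>0
m=ok&(abs(b[...,2]-92)<4)&(abs(b[...,0])<75)&(abs(b[...,1])<95)&(f["img"].mean(-1)>130)
print("lid x/y range",np.percentile(b[m],[0.5,99.5],axis=0),m.sum())
m=ok&(abs(b[...,0])<20)&(b[...,1]<-60)&(b[...,1]>-125)&(b[...,2]>20)&(b[...,2]<130)
for y in range(-124,-60,5):
    k=m&(abs(b[...,1]-y)<2.5);print(y,k.sum(),np.median(b[k][:,2]) if k.any() else 0)
k=ok&(Pt[...,2]>-30)&(Pt[...,2]<5)&(abs(Pt[...,0])<40)&(abs(Pt[...,1])<40);print("finger in tool",k.sum(),np.percentile(Pt[k],[1,99],axis=0) if k.any() else 0)
E
```

```text
[[  -0.     -0.96   -0.28   79.35]
 [   1.     -0.      0.      0.97]
 [  -0.     -0.28    0.96 -170.92]
 [   0.      0.      0.      1.  ]]
tcp box [  -0.73031295 -105.32870399  168.66444891]
lid x/y range [[-38.0053061  -75.38971819  88.34805441]
 [ 50.96865942  73.24976667  93.91134841]] 2431
-124 0 0
-119 0 0
-114 180 83.92590315721458
-109 277 83.308108925166
-104 332 82.5666243032564
-99 269 83.44136737505077
-94 314 83.77627531168565
-89 325 84.45366468340592
-84 334 85.09174753002341
-79 340 86.03287466655271
-74 334 87.80641065914403
-69 392 90.49473689040714
-64 347 92.32501411401145
finger in tool 895 [[ 15.05313295  -9.27515989 -29.74502208]
 [ 17.50493352  10.98854691  -0.93373206]]
```

View pics/w1.png

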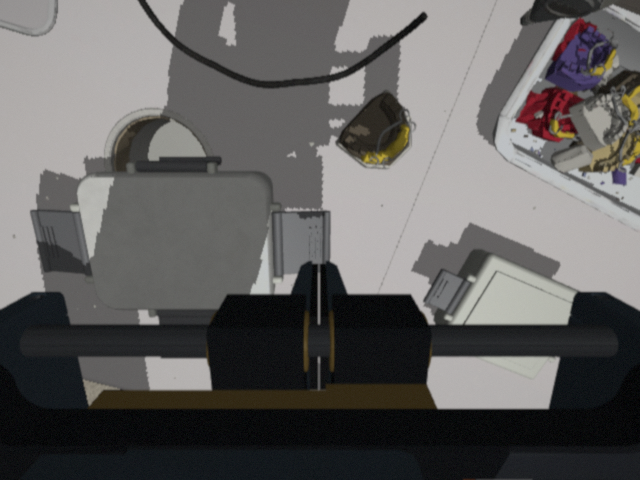

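The wrist view shows the right clip at (300,243), with the closed fingers at (318,285) just in front of it; the lid edges agree with the estimated box frame. Next I press down, then sweep in.

Emit:
arm_command(
  rows=[
    {"delta_pos":[0,0,35],"roll":0,"jaw":0},
    {"delta_pos":[0,0,65],"roll":0,"jaw":0},
    {"delta_pos":[0,0,78],"roll":0,"jaw":0},
    {"delta_pos":[0,0,86],"roll":0,"jaw":0},
    {"delta_pos":[0,0,94],"roll":0,"jaw":0},
    {"delta_pos":[0,0,102],"roll":0,"jaw":0},
    {"delta_pos":[0,0,110],"roll":0,"jaw":0},
    {"delta_pos":[0,0,118],"roll":0,"jaw":0},
    {"delta_pos":[0,0,123],"roll":0,"jaw":0},
    {"delta_pos":[0,0,123],"roll":0,"jaw":0},
    {"delta_pos":[0,-4,123],"roll":0,"jaw":0},
    {"delta_pos":[0,-8,123],"roll":0,"jaw":0},
    {"delta_pos":[0,-12,123],"roll":0,"jaw":0},
    {"delta_pos":[0,-14,123],"roll":0,"jaw":0},
    {"delta_pos":[0,-14,123],"roll":0,"jaw":0},
    {"delta_pos":[0,-14,123],"roll":0,"jaw":0},
  ],
)

```text
time_s: 3.15
ee_pos: [528.8, 44.5, 46.1]
ee_rot: [-180.0, -0.0, 17.9]
force: [0.1, -0.3, 0.5]
gripper_width: 0.7
gripper_force: 0.0
```

Emit:
arm_command(
  rows=[
    {"delta_pos":[0,-2,0],"roll":0,"jaw":0},
    {"delta_pos":[0,-3,0],"roll":0,"jaw":0},
    {"delta_pos":[0,-4,0],"roll":0,"jaw":0},
    {"delta_pos":[0,-4,0],"roll":0,"jaw":0},
    {"delta_pos":[0,-4,0],"roll":0,"jaw":0},
  ],
)

```text
time_s: 3.57
ee_pos: [528.8, 45.1, 46.2]
ee_rot: [179.7, -0.0, 18.0]
force: [2.1, -11.7, -1.0]
gripper_width: 0.5
gripper_force: 5.8
```

```bash
python3 - <<'E'
from h import *
f,P,Pt=wrist()
ok=(f["z_map"]>0)
for z in range(-80,6,6):
    k=ok&(abs(Pt[...,2]-z)<3)&(abs(Pt[...,0]-16)<8)&(abs(Pt[...,1])<45)
    if k.any(): print(z,k.sum(),np.percentile(Pt[k],[1,99],axis=0)[:,:2].round(1).tolist())
print(tobox(env.state()["ee_pos"]),env.state()["force"])
b=tobox(P);m=ok&(abs(b[...,0])<35)&(b[...,1]<-68)&(b[...,1]>-125)&(b[...,2]>10)&(b[...,2]<90)
cv2.imwrite("pics/w2.png",cv2.resize(f["img"][150:330,220:420],None,fx=3,fy=3))
E
```

```text
-80 12 [[8.1, -2.7], [9.5, 4.5]]
-56 228 [[12.2, -3.3], [17.4, 5.1]]
-50 259 [[9.3, -44.8], [23.5, 5.7]]
-44 1383 [[8.9, -44.8], [24.0, 5.2]]
-38 468 [[15.2, -18.9], [23.9, 12.1]]
-32 296 [[15.0, -12.3], [23.1, 11.9]]
-26 296 [[12.8, -12.4], [23.7, 11.4]]
-20 278 [[12.3, -12.7], [23.9, 10.6]]
-14 252 [[12.1, -13.7], [23.9, 10.4]]
-8 215 [[12.8, -13.4], [23.9, 9.7]]
-2 199 [[13.4, -12.8], [23.9, 6.9]]
[  0.54267954 -89.77887353  46.16253941] [  3.10566146 -11.55292509  -0.90974358]
```

View pics/w2.png

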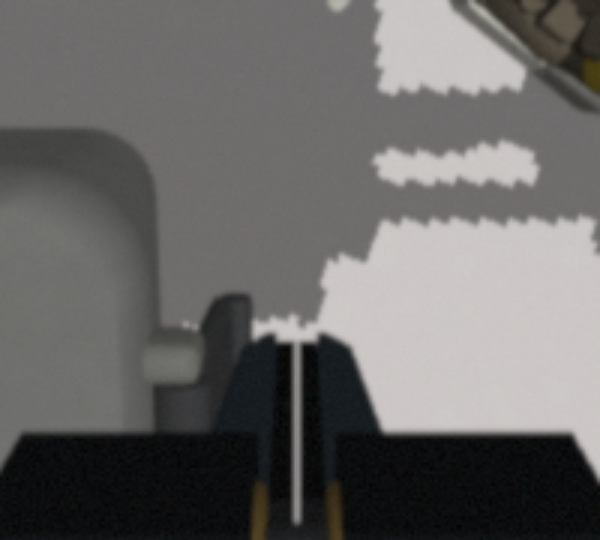

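```bash
python3 - <<'E'
from h import *
f,P,Pt=wrist();b=tobox(P);ok=(f["z_map"]>0)
for z in range(30,96,4):
    k=ok&(abs(b[...,2]-z)<2)&(b[...,0]>17.5)&(b[...,0]<27)&(b[...,1]<-66)&(b[...,1]>-100)
    if k.any(): print(z,k.sum(),np.percentile(b[k][:,1],[2,50,98]).round(1))
k=ok&(abs(Pt[...,0])<12)&(Pt[...,2]>-110)&(Pt[...,2]<0)
for z in range(-105,0,6):
    q=k&(abs(Pt[...,2]-z)<3)
    if q.any(): print("tool",z,q.sum(),np.percentile(Pt[q],[1,99],axis=0)[:,:2].round(0).tolist())
E
```

```text
46 18 [-95.4 -80.7 -77.5]
50 144 [-97.5 -81.3 -76.8]
54 57 [-97.9 -79.6 -76.2]
58 84 [-99.2 -82.3 -75.9]
62 86 [-99.1 -82.8 -75.8]
66 86 [-98.9 -82.7 -76.5]
70 80 [-99.7 -83.4 -76.9]
74 82 [-99.6 -84.6 -77.1]
78 76 [-99.6 -86.2 -77.1]
82 90 [-99.5 -85.7 -77.4]
86 341 [-98.6 -76.6 -70.7]
90 291 [-94.7 -70.5 -66.8]
94 96 [-95.  -67.6 -66.1]
tool -93 431 [[6.0, -73.0], [12.0, 75.0]]
tool -87 961 [[1.0, -73.0], [12.0, 75.0]]
tool -81 994 [[-3.0, -73.0], [12.0, 75.0]]
tool -75 2 [[-3.0, -3.0], [-0.0, -3.0]]
tool -69 32 [[-3.0, -3.0], [3.0, 4.0]]
tool -63 24 [[-11.0, -3.0], [-4.0, 4.0]]
tool -57 407 [[-12.0, -3.0], [-1.0, 4.0]]
tool -51 8 [[-11.0, -94.0], [11.0, -60.0]]
tool -45 2733 [[-12.0, -98.0], [12.0, -43.0]]
tool -21 3 [[11.0, -12.0], [12.0, -11.0]]
tool -15 3 [[11.0, -11.0], [12.0, -11.0]]
tool -9 1 [[11.0, -10.0], [11.0, -10.0]]
tool -3 1 [[12.0, -10.0], [12.0, -10.0]]
```

Emit:
arm_command(
  rows=[
    {"delta_pos":[0,8,0],"roll":0,"jaw":0},
    {"delta_pos":[0,8,10],"roll":0,"jaw":0},
    {"delta_pos":[0,8,18],"roll":0,"jaw":0},
    {"delta_pos":[0,8,18],"roll":0,"jaw":0},
    {"delta_pos":[0,4,18],"roll":0,"jaw":0},
    {"delta_pos":[0,1,18],"roll":0,"jaw":0},
    {"delta_pos":[0,0,18],"roll":0,"jaw":0},
    {"delta_pos":[0,-1,18],"roll":0,"jaw":0},
    {"delta_pos":[0,-1,18],"roll":0,"jaw":0},
  ],
)

```text
time_s: 4.42
ee_pos: [528.4, 43.2, 26.9]
ee_rot: [179.4, 0.1, 18.2]
force: [6.4, -26.7, -8.5]
gripper_width: 0.5
gripper_force: 13.1
```

Emit:
arm_command(
  rows=[
    {"delta_pos":[0,12,0],"roll":0,"jaw":0},
    {"delta_pos":[0,12,-40],"roll":0,"jaw":0},
    {"delta_pos":[0,12,-80],"roll":0,"jaw":0},
    {"delta_pos":[0,12,-120],"roll":0,"jaw":0},
    {"delta_pos":[0,12,-130],"roll":0,"jaw":0},
    {"delta_pos":[-40,0,-130],"roll":0,"jaw":0},
    {"delta_pos":[-80,-40,-130],"roll":0,"jaw":0},
    {"delta_pos":[-95,-86,-130],"roll":0,"jaw":0},
    {"delta_pos":[-95,-86,-130],"roll":0,"jaw":0},
    {"delta_pos":[-95,-86,-130],"roll":0,"jaw":0},
    {"delta_pos":[-95,-86,-130],"roll":0,"jaw":0},
  ],
)

```text
time_s: 5.33
ee_pos: [410.1, 102.4, 158.1]
ee_rot: [180.0, -0.1, 18.0]
force: [1.7, -0.1, 0.3]
gripper_width: 0.5
gripper_force: 0.0
```

```bash
python3 - <<'E'
from h import *
s=env.state();print(tobox(s["ee_pos"]),s["ee_rot"],s["force"])
f,P,Pt=wrist();ok=f["z_map"]>0
cv2.imwrite("pics/w3.png",f["img"]);b=tobox(P)
for z in range(44,96,5):
    k=ok&(abs(b[...,2]-z)<2.5)&(abs(b[...,0])<22)&(b[...,1]<-66)&(b[...,1]>-130)
    if k.any(): print(z,k.sum(),np.percentile(b[k][:,1],[5,50,95]).round(1))
E
```

```text
[-94.82734271   1.14986787 158.14951432] [ 1.79990924e+02 -5.54681362e-02  1.80199216e+01] [ 1.65612578 -0.10887714  0.30868906]
84 92 [-78.3 -72.5 -71.6]
89 862 [-77.3 -73.5 -68.4]
94 215 [-68.4 -67.1 -66.2]
```

View pics/w3.png

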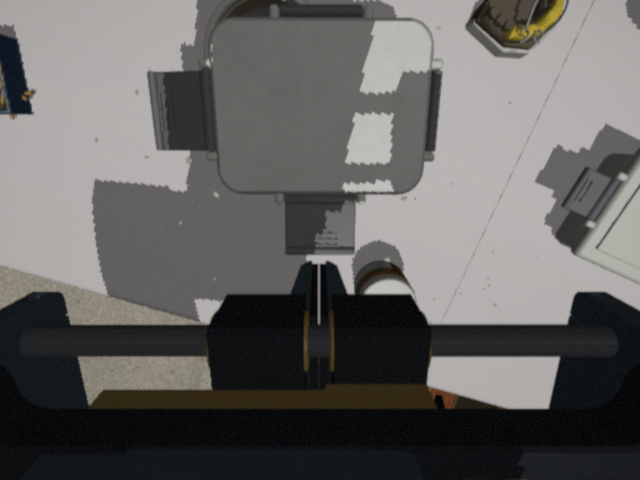

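The right clip is now a thin strip against the box at (435,110). The front clip at (320,225) and left clip at (182,110) are still out, and the jar at (385,280) is well clear.

Emit:
arm_command(
  rows=[
    {"delta_pos":[0,0,35],"roll":0,"jaw":0},
    {"delta_pos":[0,0,50],"roll":0,"jaw":0},
    {"delta_pos":[0,0,60],"roll":0,"jaw":0},
    {"delta_pos":[0,0,68],"roll":0,"jaw":0},
    {"delta_pos":[0,0,76],"roll":0,"jaw":0},
    {"delta_pos":[0,0,84],"roll":0,"jaw":0},
    {"delta_pos":[0,0,92],"roll":0,"jaw":0},
    {"delta_pos":[0,0,100],"roll":0,"jaw":0},
    {"delta_pos":[0,0,108],"roll":0,"jaw":0},
    {"delta_pos":[0,0,116],"roll":0,"jaw":0},
    {"delta_pos":[0,0,124],"roll":0,"jaw":0},
    {"delta_pos":[0,0,124],"roll":0,"jaw":0},
    {"delta_pos":[5,0,124],"roll":0,"jaw":0},
    {"delta_pos":[9,0,124],"roll":0,"jaw":0},
    {"delta_pos":[13,0,124],"roll":0,"jaw":0},
    {"delta_pos":[15,0,124],"roll":0,"jaw":0},
    {"delta_pos":[17,0,124],"roll":0,"jaw":0},
    {"delta_pos":[17,0,124],"roll":0,"jaw":0},
  ],
)

```text
time_s: 6.88
ee_pos: [424.5, 106.1, 33.3]
ee_rot: [-180.0, 0.3, 17.9]
force: [-5.0, -2.2, 4.3]
gripper_width: 0.2
gripper_force: 2.5
```

Emit:
arm_command(
  rows=[
    {"delta_pos":[2,0,0],"roll":0,"jaw":0},
    {"delta_pos":[3,0,0],"roll":0,"jaw":0},
    {"delta_pos":[3,0,0],"roll":0,"jaw":0},
  ],
)

```text
time_s: 7.13
ee_pos: [424.6, 106.2, 33.1]
ee_rot: [-180.0, 0.6, 17.9]
force: [-9.0, -3.7, 6.7]
gripper_width: 0.4
gripper_force: 5.1
```

```bash
python3 - <<'E'
from h import *
s=env.state();print(tobox(s["ee_pos"]),s["ee_rot"],B.inv().apply(s["force"]))
E
```

```text
[-79.86090561   0.26200896  33.13132181] [-179.98345633    0.64979583   17.88481892] [-9.7025034  -0.79614313  6.66471248]
```

Emit:
arm_command(
  rows=[
    {"delta_pos":[-15,0,0],"roll":0,"jaw":0},
    {"delta_pos":[-15,0,-40],"roll":0,"jaw":0},
    {"delta_pos":[-15,0,-80],"roll":0,"jaw":0},
    {"delta_pos":[-15,0,-120],"roll":0,"jaw":0},
    {"delta_pos":[-15,-20,-126],"roll":0,"jaw":0},
    {"delta_pos":[20,-60,-126],"roll":0,"jaw":0},
    {"delta_pos":[50,-90,-126],"roll":0,"jaw":0},
    {"delta_pos":[75,-106,-126],"roll":0,"jaw":0},
    {"delta_pos":[75,-106,-126],"roll":0,"jaw":0},
    {"delta_pos":[75,-106,-126],"roll":0,"jaw":0},
    {"delta_pos":[75,-106,-126],"roll":0,"jaw":0},
  ],
)

```text
time_s: 8.05
ee_pos: [467.9, 231.3, 159.2]
ee_rot: [180.0, 0.1, 17.9]
force: [0.0, 0.2, 0.5]
gripper_width: 0.7
gripper_force: 0.0
```

```bash
python3 - <<'E'
from h import *
s=env.state();print(tobox(s["ee_pos"]),s["ee_rot"],s["force"])
f=env.grab_frame("scene");cv2.imwrite("pics/s2.png",cv2.resize(f["img"][130:260,210:370],None,fx=4.5,fy=4.5))
b=tobox(cloud(f))
for z in range(30,96,5):
    k=(abs(b[...,2]-z)<2.5)&(abs(b[...,0])<20)&(b[...,1]<-60)&(b[...,1]>-120)
    j=(abs(b[...,2]-z)<2.5)&(abs(b[...,1])<20)&(b[...,0]<-46)&(b[...,0]>-110)
    print(z,"R",k.sum(),np.median(b[k][:,1]).round(1) if k.any() else 0,"F",j.sum(),np.median(b[j][:,0]).round(1) if j.any() else 0)
E
```

```text
[ -0.27892335 106.06018978 159.16689028] [1.79967558e+02 1.09453495e-01 1.78928061e+01] [0.02744239 0.15269983 0.52079011]
30 R 4 -63.8 F 1 -46.6
35 R 7 -64.3 F 1 -46.8
40 R 6 -64.0 F 3 -46.7
45 R 5 -64.3 F 2 -53.5
50 R 42 -80.7 F 39 -59.8
55 R 37 -79.0 F 22 -58.2
60 R 32 -78.4 F 28 -58.1
65 R 33 -78.0 F 26 -57.9
70 R 30 -77.5 F 18 -58.0
75 R 28 -77.4 F 26 -58.1
80 R 23 -77.8 F 13 -58.1
85 R 23 -78.3 F 29 -59.0
90 R 114 -73.4 F 93 -53.9
95 R 69 -65.8 F 29 -48.6
```

View pics/s2.png

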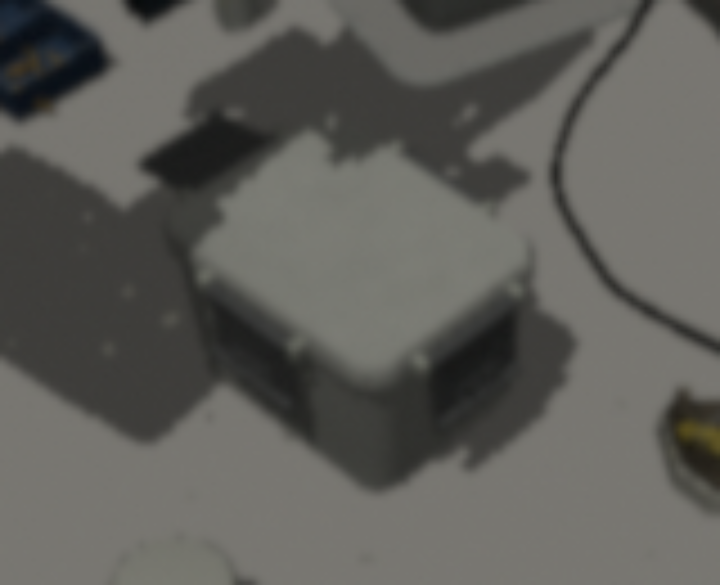

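The scene crop shows the front clip (260,355) and right clip (475,370) down. The front is vertical, but the depth shows the right is still about 0.07 rad off because the finger flank tapers. I'll use the flat finger face, with a 90° roll, for the left clip and again on the right.

```bash
python3 - <<'E'
from h import *
print(env.state()["qpos"])
E
```

```text
[ 2.50088441e+01  1.60114803e+01  1.01356501e+02 -1.91779405e-02
  6.27298909e+01  9.71678713e+01]
```

Emit:
arm_command(
  rows=[
    {"delta_pos":[0,-4,0],"roll":-18,"jaw":0},
    {"delta_pos":[0,-4,0],"roll":-18,"jaw":0},
    {"delta_pos":[0,-4,0],"roll":-18,"jaw":0},
    {"delta_pos":[0,-4,0],"roll":-18,"jaw":0},
    {"delta_pos":[0,-4,0],"roll":-18,"jaw":0},
    {"delta_pos":[0,-4,0],"roll":-18,"jaw":0},
    {"delta_pos":[0,-4,0],"roll":-18,"jaw":0},
    {"delta_pos":[0,-4,0],"roll":-18,"jaw":0},
    {"delta_pos":[0,-4,0],"roll":-18,"jaw":0},
    {"delta_pos":[0,-4,0],"roll":-18,"jaw":0},
    {"delta_pos":[0,-4,0],"roll":-18,"jaw":0},
    {"delta_pos":[0,-4,0],"roll":-18,"jaw":0},
    {"delta_pos":[0,-4,0],"roll":-18,"jaw":0},
    {"delta_pos":[0,-4,0],"roll":-18,"jaw":0},
    {"delta_pos":[0,-4,0],"roll":-18,"jaw":0},
  ],
)

```text
time_s: 9.35
ee_pos: [466.8, 234.4, 160.1]
ee_rot: [-180.0, 0.0, 107.7]
force: [0.6, -0.0, -0.0]
gripper_width: 0.5
gripper_force: 0.0
```

Emit:
arm_command(
  rows=[
    {"delta_pos":[0,0,35],"roll":0,"jaw":0},
    {"delta_pos":[0,0,55],"roll":0,"jaw":0},
    {"delta_pos":[0,0,68],"roll":0,"jaw":0},
    {"delta_pos":[0,0,76],"roll":0,"jaw":0},
    {"delta_pos":[0,0,84],"roll":0,"jaw":0},
    {"delta_pos":[0,0,92],"roll":0,"jaw":0},
    {"delta_pos":[0,0,100],"roll":0,"jaw":0},
    {"delta_pos":[0,0,108],"roll":0,"jaw":0},
    {"delta_pos":[0,0,116],"roll":0,"jaw":0},
    {"delta_pos":[0,0,125],"roll":0,"jaw":0},
    {"delta_pos":[0,0,125],"roll":0,"jaw":0},
    {"delta_pos":[-4,0,125],"roll":0,"jaw":0},
    {"delta_pos":[-8,0,125],"roll":0,"jaw":0},
    {"delta_pos":[-11,0,125],"roll":0,"jaw":0},
    {"delta_pos":[-14,0,125],"roll":0,"jaw":0},
    {"delta_pos":[-16,0,125],"roll":0,"jaw":0},
    {"delta_pos":[-18,0,125],"roll":0,"jaw":0},
    {"delta_pos":[-18,0,125],"roll":0,"jaw":0},
  ],
)

```text
time_s: 10.85
ee_pos: [471.5, 221.7, 34.6]
ee_rot: [-180.0, -0.4, 107.6]
force: [-5.0, 15.9, -2.6]
gripper_width: 1.0
gripper_force: 8.4
```

Emit:
arm_command(
  rows=[
    {"delta_pos":[15,0,0],"roll":0,"jaw":0},
    {"delta_pos":[15,0,-40],"roll":0,"jaw":0},
    {"delta_pos":[15,0,-80],"roll":0,"jaw":0},
    {"delta_pos":[15,0,-120],"roll":0,"jaw":0},
    {"delta_pos":[-20,0,-125],"roll":0,"jaw":0},
    {"delta_pos":[-60,0,-125],"roll":0,"jaw":0},
    {"delta_pos":[-100,0,-125],"roll":0,"jaw":0},
    {"delta_pos":[-140,0,-125],"roll":0,"jaw":0},
    {"delta_pos":[-180,0,-125],"roll":0,"jaw":0},
    {"delta_pos":[-199,0,-125],"roll":0,"jaw":0},
    {"delta_pos":[-199,0,-125],"roll":0,"jaw":0},
    {"delta_pos":[-199,0,-125],"roll":0,"jaw":0},
    {"delta_pos":[-199,0,-125],"roll":0,"jaw":0},
    {"delta_pos":[-199,0,-125],"roll":0,"jaw":0},
  ],
)

```text
time_s: 12.02
ee_pos: [533.4, 29.9, 159.8]
ee_rot: [-180.0, -0.0, 107.9]
force: [0.2, 0.6, 0.1]
gripper_width: 0.8
gripper_force: 0.0
```

```bash
python3 - <<'E'
from h import *
s=env.state();print(tobox(s["ee_pos"]),s["ee_rot"],s["force"])
E
```

```text
[   0.25791262 -105.68492897  159.81810081] [-1.79974494e+02 -1.93345905e-02  1.07944657e+02] [0.20256383 0.6163692  0.08705618]
```

Emit:
arm_command(
  rows=[
    {"delta_pos":[0,0,35],"roll":0,"jaw":0},
    {"delta_pos":[0,0,65],"roll":0,"jaw":0},
    {"delta_pos":[0,0,85],"roll":0,"jaw":0},
    {"delta_pos":[0,0,100],"roll":0,"jaw":0},
    {"delta_pos":[0,0,115],"roll":0,"jaw":0},
    {"delta_pos":[0,0,125],"roll":0,"jaw":0},
    {"delta_pos":[0,0,125],"roll":0,"jaw":0},
    {"delta_pos":[5,0,125],"roll":0,"jaw":0},
    {"delta_pos":[8,0,125],"roll":0,"jaw":0},
    {"delta_pos":[11,0,125],"roll":0,"jaw":0},
    {"delta_pos":[13,0,125],"roll":0,"jaw":0},
    {"delta_pos":[14,0,125],"roll":0,"jaw":0},
    {"delta_pos":[14,0,125],"roll":0,"jaw":0},
  ],
)

```text
time_s: 13.1
ee_pos: [531.2, 39.8, 36.0]
ee_rot: [179.8, 0.3, 108.0]
force: [2.2, -10.9, -2.1]
gripper_width: 0.4
gripper_force: 5.5
```

Emit:
arm_command(
  rows=[
    {"delta_pos":[-15,0,0],"roll":0,"jaw":0},
    {"delta_pos":[-15,0,-40],"roll":0,"jaw":0},
    {"delta_pos":[-15,0,-80],"roll":0,"jaw":0},
    {"delta_pos":[-15,0,-120],"roll":0,"jaw":0},
    {"delta_pos":[10,0,-150],"roll":0,"jaw":0},
    {"delta_pos":[50,0,-155],"roll":0,"jaw":0},
    {"delta_pos":[90,0,-155],"roll":0,"jaw":0},
    {"delta_pos":[127,0,-155],"roll":0,"jaw":0},
    {"delta_pos":[127,0,-155],"roll":0,"jaw":0},
    {"delta_pos":[127,0,-155],"roll":0,"jaw":0},
    {"delta_pos":[127,0,-155],"roll":0,"jaw":0},
  ],
)

```text
time_s: 14.02
ee_pos: [490.6, 163.1, 190.4]
ee_rot: [179.9, 0.0, 107.9]
force: [1.0, 0.3, 0.7]
gripper_width: 0.3
gripper_force: 0.0
```

```bash
python3 - <<'E'
from h import *
s=env.state();print(tobox(s["ee_pos"]),s["force"])
f=env.grab_frame("scene");b=tobox(cloud(f))
w,P,_=wrist();c=tobox(P);ok=w["z_map"]>0
cv2.imwrite("pics/w4.png",w["img"])
for z in range(40,92,5):
    o=[z]
    for q,e,a,sg,lim in((b,True,1,-1,70),(b,True,0,-1,53),(c,ok,1,1,70)):
        k=e&(abs(q[...,2]-z)<2.5)&(abs(q[...,1-a])<22)&(sg*q[...,a]>lim)&(sg*q[...,a]<lim+40)
        o+=[int(k.sum()),np.percentile(q[k][:,a],[20,50,80]).round(1).tolist() if k.any() else 0]
    print(o)
E
```

```text
[  0.37126732  34.20877499 190.44379319] [1.00589795 0.33163807 0.69864776]
[40, 0, 0, 0, 0, 0, 0]
[45, 1, [-79.2, -79.2, -79.2], 0, 0, 30, [77.6, 77.7, 77.8]]
[50, 46, [-79.6, -78.4, -76.4], 43, [-60.7, -59.7, -58.4], 162, [75.5, 76.4, 77.1]]
[55, 25, [-78.6, -77.5, -76.5], 23, [-58.9, -58.4, -58.0], 29, [75.8, 76.0, 76.1]]
[60, 34, [-77.8, -77.3, -76.2], 27, [-59.3, -58.3, -57.2], 81, [74.8, 75.0, 75.8]]
[65, 28, [-77.7, -76.9, -76.4], 23, [-58.9, -58.1, -57.2], 52, [74.8, 74.8, 74.9]]
[70, 33, [-77.4, -76.8, -75.8], 31, [-58.5, -58.1, -57.5], 0, 0]
[75, 28, [-77.3, -76.7, -76.1], 21, [-58.6, -58.0, -57.4], 0, 0]
[80, 22, [-77.7, -77.3, -76.6], 17, [-59.0, -58.4, -57.7], 0, 0]
[85, 28, [-78.6, -77.7, -76.1], 28, [-59.9, -59.2, -58.1], 231, [71.3, 75.2, 76.4]]
[90, 82, [-77.2, -74.3, -71.0], 56, [-59.1, -57.2, -55.0], 271, [71.5, 73.0, 74.5]]
```

View pics/w4.png

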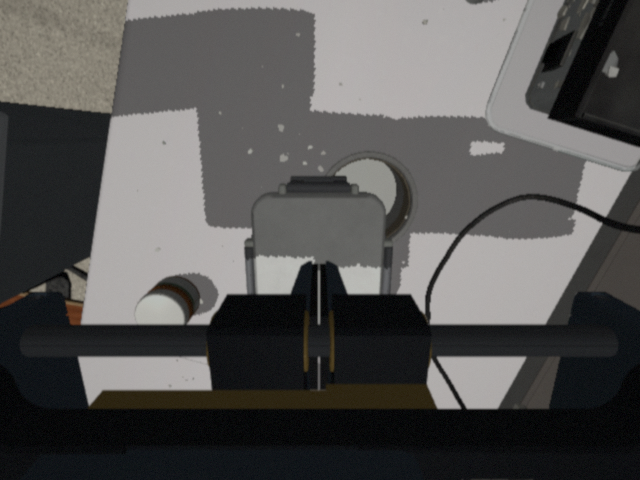

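The left clip is also down, showing as a thin strip at (318,185). Depth shows all three clips vertical and hinge-flush, and the robot is clear.

```bash
python3 -c "
from workcell import env
print(env.job_done())"
```

```text
the job is handed in; nothing more can be done
None
```

I folded the front, left and right clips of the tall box down against its sides without touching the low box, and handed the job in at about 14 s; the last depth check showed all three within roughly 0.04 rad of vertical, but the judge's result was not shown.

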